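# Build up a two-step coil former on its arbor

### The job

Build up the two-step coil former on the upright square arbor: slip on the large core, then the large cheek, the small core, the small cheek and last the round locking collar. Each must sit flat on the one below, the cores and cheeks with their length along the backplate's length. Leave the wire reel and the round core where they are.

Things in the scene. Friction and masses are not known exactly. Their poses are not given: they have to be found in the camera images.
- arbor_seat (a point): Fixed upright arbor: round dark stand, on it a steel backplate 100 x 70 mm, top face 20 mm above the bench; from its middle rises a 14 mm square steel bar, 42 mm long, then a round taper, 14 to 6 mm across, 10 mm long (tip 52 mm above the backplate). Point: centre of the backplate's top face, on the bar's axis. x along the backplate's length, y across (bar's sides parallel to them), z up. Same after half a turn.
- large_core_c (a point): Large core: brown laminate block, 72 x 42 x 12 mm thick, rounded corners; 18 mm square hole through its middle, sides parallel to the plate's. Point: its centre, half-way up; x along its length, y across its width, z up; same after half a turn. Lies flat on the bench. 40 to 65 g.
- large_cheek_c (a point): Large cheek: thin aluminium plate, 90 x 60 x 6 mm thick, rounded corners, dark slots at its ends; 18 mm square hole through its middle, sides parallel to the plate's. Point: its centre, half-way up; x along its length, y across its width, z up; same after half a turn. Lies flat on the bench. 60 to 100 g.
- small_core_c (a point): Small core: brown laminate block, 50 x 30 x 12 mm thick, rounded corners; 18 mm square hole through its middle, sides parallel to the plate's. Point: its centre, half-way up; x along its length, y across its width, z up; same after half a turn. Lies flat on the bench. 20 to 32 g.
- small_cheek_c (a point): Small cheek: thin aluminium plate, 68 x 48 x 6 mm thick, rounded corners, dark slots at its ends; 18 mm square hole through its middle, sides parallel to the plate's. Point: its centre, half-way up; x along its length, y across its width, z up; same after half a turn. Lies flat on the bench. 35 to 57 g.
- collar_c (a point): Locking collar: plain round steel ring, 42 mm across, 14 mm high, with a round 24 mm bore that slips over the square bar in any turned position. The point is its centre, half-way up; z up. It lies flat on the bench. 80 to 125 g.
- wire_reel_c (a point): Reel of copper wire standing upright, 56 mm across, 40 mm high, black ends: not part of the job. The point is its centre, half-way up.
- round_core_c (a point): Round core of another set: flat brown laminate ring, 60 mm across, 12 mm high, with an 18 mm bore: not part of the job. The point is its centre, half-way up.
Not all that is in view belongs to the job. What is shaped like the part that bears large_cheek_c but pink is not meant. Several things look just like the part that bears collar_c: the one meant starts nearest to the robot's base.

How it is judged:
On the way, in this order (a step that is already met when the one before it is completed fails the run):
1. the large core is seated on the backplate (horizontal distance between large_core_c and arbor_seat below 0.006 m and z of large_core_c in the frame of arbor_seat between 0.0035 and 0.0085 m and angle between the z axis of large_core_c and the z axis of arbor_seat, either way round below 0.08 rad and angle between the x axis of large_core_c and the x axis of arbor_seat, either way round below 0.2 rad), for 0.2 s.
2. the large cheek is seated on the large core (horizontal distance between large_cheek_c and arbor_seat below 0.006 m and z of large_cheek_c in the frame of arbor_seat between 0.0125 and 0.0175 m and angle between the z axis of large_cheek_c and the z axis of arbor_seat, either way round below 0.08 rad and angle between the x axis of large_cheek_c and the x axis of arbor_seat, either way round below 0.2 rad), for 0.2 s.
3. the small core is seated on the large cheek (horizontal distance between small_core_c and arbor_seat below 0.006 m and z of small_core_c in the frame of arbor_seat between 0.0215 and 0.0265 m and angle between the z axis of small_core_c and the z axis of arbor_seat, either way round below 0.08 rad and angle between the x axis of small_core_c and the x axis of arbor_seat, either way round below 0.2 rad), for 0.2 s.
4. the small cheek is seated on the small core (horizontal distance between small_cheek_c and arbor_seat below 0.006 m and z of small_cheek_c in the frame of arbor_seat between 0.0305 and 0.0355 m and angle between the z axis of small_cheek_c and the z axis of arbor_seat, either way round below 0.08 rad and angle between the x axis of small_cheek_c and the x axis of arbor_seat, either way round below 0.2 rad), for 0.2 s.
At the end, for the whole second after the job is handed in: From the backplate up: large core, large cheek, small core, small cheek, collar, released and at rest; each centred on the bar within 6 mm, at its seated height within 2.5 mm, level within 0.08 rad, cores and cheeks along the backplate within 0.2 rad. Wire reel and round core moved less than 20 mm (all of step 1 and all of step 2 and all of step 3 and all of step 4 and linear speed of each of large_core, large_cheek, small_core, small_cheek, collar below 0.02 m/s and horizontal distance between collar_c and arbor_seat below 0.006 m and z of collar_c in the frame of arbor_seat between 0.0405 and 0.0455 m and angle between the z axis of collar_c and the z axis of arbor_seat, either way round below 0.08 rad and distance of each of wire_reel_c, round_core_c from where it was at the start of the episode below 0.02 m); the robot touches nothing.
It fails at once if the wire reel or the round core is shifted by more than 20 mm (distance of any of wire_reel_c, round_core_c from where it was at the start of the episode above 0.02 m).
It also fails if it takes over 115 s, if anything falls off the work surface, if the arm or the gripper's body presses on something with over 40 N, if the wrist force passes 120 N, or if a joint passes its speed limit or range.

### The arm

A 6-joint arm with a two-finger parallel gripper is mounted at the origin on the work surface. World frame = base frame: x ahead of the robot, y to its left, z up, the work surface at z = 0. Lengths are in m, angles in rad, forces in N, time in s.
With the tool pointing down it reaches from about 0.275 to 0.875 m from the base axis. Payload 12.5 kg.
Tool frame: the origin (TCP) lies on the centre line of the jaws, within the pads' length; the fingertips stand r.finger_overhang ahead of it and the grasp point (between the pads) lies 3 mm ahead of it (r.finger_overhang is the distance from the TCP to the fingertips, in m); z points along the fingers, y is the line along which they close (so a half turn about z gives the same grasp; the last joint's range is limited). The gripper opens to 85 mm and grips with 20 to 120 N. Pads are 22 mm wide; open, the fingers measure 114 mm over their backs; the gripper's body (76 mm by 85 mm) begins 54 mm behind the grasp point. The pads swing forward as they close: fully open they stand 13 mm farther back than shut.
Start: joints at [-1.358, 0.351, 1.652, -0, 1.139, -0.085], TCP at [0.161, -0.526, 0.253] pointing down, gripper open.
Joint ranges: [-2.75, 2.75], [-0.79, 2.1], [0.01, 2.65], [-1.57, 4.71], [0.07, 3.14], [-2.87, 2.87]. Speed limits (rad/s): [2.22, 2.22, 2.79, 3.14, 3.14, 3.14].

### API

Orientations are given as a unit quaternion [x, y, z, w].
In Python, from cell import r, optics gives the robot as it stands. The module is installed in compiled form; this text tells all that it offers. Calls block until the motion is done:
- r.move_to(position, orientation): joint-space move of the TCP to a pose.
- r.move_linear(position, rot=None, vel=0.15): straight line of the TCP; rot=None keeps the orientation; vel is the mean speed in m/s.
- r.set_joints(angles): joint-space move.
- r.set_gripper(opening, squeeze=None): opening from 0.0 (shut) to 1.0 (fully open); squeeze is the grip in N (None keeps the last); returns when the fingers have stopped.
- r.sleep(seconds).
- r.inverse_kinematics(position, orientation): joint angles nearest the present ones, or None.
- optics.get_image(name): name is "scene" or "top"; returns a dict with "pixels" (384x512x3 uint8, red, green, blue), "depth" (384x512 float32, m along the optical axis (not along the pixel's ray), 0 where there is no reading), "fx", "fy", "cx", "cy" (pixels), "D" ([k1, k2, p1, p2, k3] as OpenCV has them; the pictures are not rectified), "camera_from_world" (4x4, takes a point from world to camera coordinates). Camera axes: x right, y down, z forward; pixel columns grow to the right and rows downward; lengths in m; the calibration is good to about 2 mm. A picture is of the moment at which its call begins.
A pose or a line that the arm cannot do raises r.PlanningError and nothing moves.
- r.hand_in(): hands the job in; it is judged then, once.
Readings, each from a call of its own:
- r.current_t(): time.
- r.current_q(): joint angles.
- r.current_qvel(): joint speeds.
- r.current_effort(): joint torques, N m.
- r.current_tool_pos(): TCP position.
- r.current_ee_rot(): TCP orientation.
- r.current_contact_force(): force on the tool from outside, world axes, zero at the start.
- r.current_torque(): the same for the moment, N m.
- r.current_opening(): opening from 0.0 (shut) to 1.0 (fully open).
- r.current_finger_force(): force on a finger pad.
Only numpy, scipy, OpenCV 4.12 (cv2) and the standard library are available. Lean on these libraries where they do the work, as an engineer would, in place of code of your own. Each camera call takes 0.05 s, during which the arm holds its last target. There are 200 camera calls.

## Working session

There is one attempt and no reset: what is moved stays moved. The work goes in short steps, each a Python script; the robot and the scene stay as the last script left them, time stands still between calls to the robot, and variables do not carry over. Pictures are saved under pics/ and viewed, at most 14 in all, crops included, and the job is handed in when it is done.

```bash
mkdir -p pics
python3 - <<'E'
from cell import r, optics
import cv2,numpy as np,pickle
d={}
for n in("scene","top"):
    o=optics.get_image(n); d[n]=o
    cv2.imwrite(f"pics/{n}0.png",cv2.resize(o["pixels"][:,:,::-1],(800,600),interpolation=cv2.INTER_CUBIC))
    T=np.linalg.inv(o["camera_from_world"]);print(n,T.round(3).tolist(),o["fx"],o["fy"],o["cx"],o["cy"],o["D"])
pickle.dump(d,open("v0.pkl","wb"))
print(r.finger_overhang,r.current_t(),r.current_ee_rot(),r.current_contact_force())
E
```

```text
scene [[-0.3, 0.809, -0.506, 0.928], [0.954, 0.257, -0.154, 0.144], [0.006, -0.529, -0.848, 0.786], [0.0, 0.0, 0.0, 1.0]] 372.17187451114546 372.17187451114546 252.97340343249704 194.08127249915813 [0.03204844 0.         0.         0.         0.        ]
top [[0.02, -0.989, 0.147, 0.35], [-1.0, -0.016, 0.025, -0.012], [-0.022, -0.148, -0.989, 0.995], [0.0, 0.0, 0.0, 1.0]] 492.61560173026584 492.61560173026584 255.20825033190235 195.54741196882338 [-0.07236182  0.          0.          0.          0.        ]
0.022 0.1 [ 9.88933014e-01  1.48361883e-01 -5.05563717e-05 -4.91836102e-04] [-6.67710116e-01  2.24412196e-01  9.63573476e-05]
```

View pics/scene0.png

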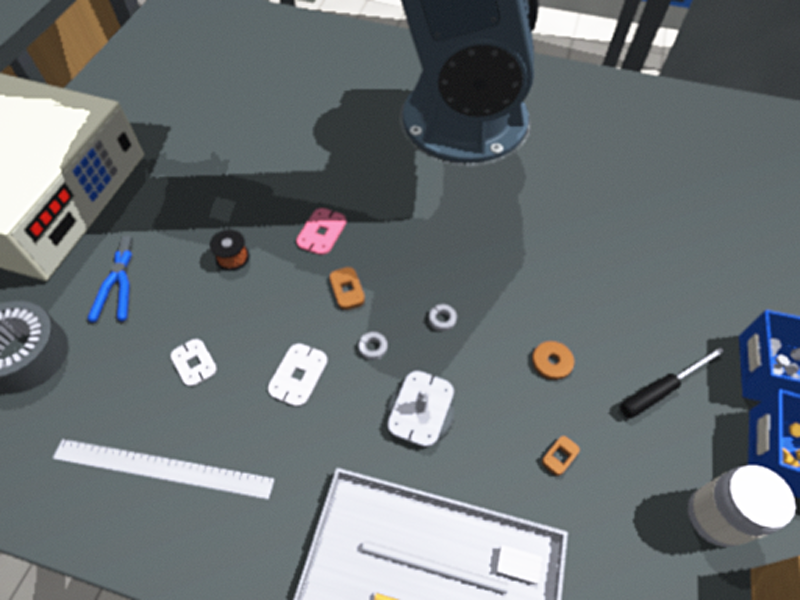

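View pics/top0.png

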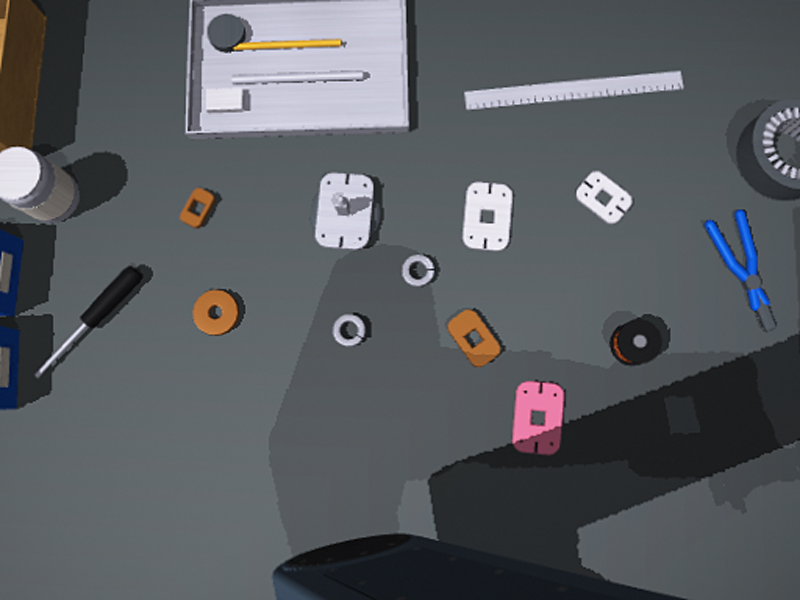

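The top picture (800x600 scale) shows:
- **Arbor:** (345,210).
- **Large core:** brown rectangle at (475,337). The round core at (215,312) is not meant.
- **Small core:** (198,208).
- **Large cheek:** white, at (488,216). The pink one at (538,417) is not meant.
- **Small cheek:** (604,197).
- **Collars:** (350,330) and (419,270). The base is at the bottom, so I expect (350,330) to be nearer and will check this by distance.

The wire reel is at (640,341).

```bash
cat > vis.py <<'E'
import cv2,numpy as np
def ray(o,uv):
    K=np.array([[o["fx"],0,o["cx"]],[0,o["fy"],o["cy"]],[0,0,1.]])
    p=cv2.undistortPoints(np.array(uv,float).reshape(-1,1,2),K,np.array(o["D"])).reshape(-1,2)
    T=np.linalg.inv(o["camera_from_world"])
    return T[:3,3],np.c_[p,np.ones(len(p))]@T[:3,:3].T
def plane(o,uv,z):
    c,d=ray(o,uv); return c+d*((z-c[2])/d[:,2])[:,None]
def tri(o1,p1,o2,p2):
    c1,d1=ray(o1,[p1]);c2,d2=ray(o2,[p2]);d1,d2=d1[0],d2[0]
    s=np.linalg.lstsq(np.c_[d1,-d2],c2-c1,rcond=None)[0]
    a,b=c1+s[0]*d1,c2+s[1]*d2; return (a+b)/2,np.linalg.norm(a-b)
def mask(o,kind):
    h,s,v=[c.astype(int) for c in cv2.split(cv2.cvtColor(o["pixels"],cv2.COLOR_RGB2HSV))]
    m=(h>4)&(h<22)&(s>110)&(v>70) if kind=="brown" else (s<40)&(v>135)
    return m.astype(np.uint8)
def blob(o,kind,uv):
    """outer contour of the blob nearest uv (800x600 scale) and hole contours (native px)"""
    cs,hi=cv2.findContours(mask(o,kind),cv2.RETR_CCOMP,cv2.CHAIN_APPROX_NONE)
    p=np.array(uv)*.64
    ix=[i for i in range(len(cs)) if hi[0][i][3]<0 and cv2.contourArea(cs[i])>60]
    f=lambda c:np.array(cv2.minAreaRect(c)[0])
    i=min(ix,key=lambda i:np.linalg.norm(f(cs[i])-p))
    ho=[cs[j] for j in range(len(cs)) if hi[0][j][3]==i and cv2.contourArea(cs[j])>8]
    return cs[i],ho
def rect(o,c,z):
    """centre, (long,short), yaw of the contour cast on plane z, metres"""
    P=plane(o,c.reshape(-1,2),z)[:,:2]
    (x,y),(w,h),a=cv2.minAreaRect((P*1000).astype(np.float32))
    if w<h: w,h,a=h,w,a+90
    return np.array([x,y])/1000,(w,h),(np.radians(a)+np.pi/2)%np.pi-np.pi/2
E
cat > meas.py <<'E'
import pickle
from vis import *
d=pickle.load(open("v0.pkl","rb"));t,s=d["top"],d["scene"]
T=dict(arbor=("white",(345,210),(421,408),.02),large_core=("brown",(475,337),(347,288),.012),large_cheek=("white",(488,216),(298,374),.006),
 small_core=("brown",(198,208),(561,456),.012),small_cheek=("white",(604,197),(194,362),.006),collarA=("white",(350,330),(442,317),.014),collarB=("white",(419,270),(372,345),.014))
for n,(k,a,b,z) in T.items():
    ct,ht=blob(t,k,a);cc,hs=blob(s,k,b)
    R=rect(t,ct,z);S=rect(s,cc,z)
    X,e=tri(t,cv2.minAreaRect(ct)[0],s,cv2.minAreaRect(cc)[0])
    print(n,"top",R[0].round(4),np.round(R[1],1),round(R[2],3),"| scene",S[0].round(4),np.round(S[1],1),round(S[2],3),"| tri",X.round(4),round(e,4),"R",round(np.hypot(*R[0]),3))
    Tt=np.linalg.inv(t["camera_from_world"])
    m=np.zeros(t["depth"].shape,np.uint8);cv2.drawContours(m,[ct],-1,1,-1);m=cv2.erode(m,np.ones((3,3)));m[mask(t,k)==0]=0
    v,u=np.nonzero(m);c,r=ray(t,np.c_[u,v]);P=c+r*t["depth"][v,u][:,None];print("   depth z",np.median(P[:,2]).round(4), "holes",[ (plane(t,[cv2.minAreaRect(h)[0]],z)[0,:2].round(4).tolist(),cv2.contourArea(h)) for h in ht])
c=np.vstack([np.hstack([t["pixels"][110:180,195:255],t["pixels"][175:245,195:255]]),]);c=cv2.resize(c[:,:,::-1],None,fx=4,fy=4,interpolation=cv2.INTER_CUBIC)
c2=cv2.resize(s["pixels"][225:295,235:295][:,:,::-1],None,fx=4,fy=4,interpolation=cv2.INTER_CUBIC);cv2.imwrite("pics/crop1.png",np.hstack([c,c2]))
E
python3 meas.py
```

```text
arbor top [0.6207 0.0879] [101.6  71.2] -0.064 | scene [0.6218 0.0925] [103.7  79. ] -0.054 | tri [0.6214 0.0905 0.0141] 0.0041 R 0.627
   depth z 0.0207 holes []
large_core top [ 0.457  -0.0833] [72.1 44.1] 0.639 | scene [ 0.4613 -0.0803] [76.8 43.8] 0.636 | tri [ 0.4574 -0.083   0.0041] 0.0021 R 0.465
   depth z 0.0126 holes [([0.4562, -0.0828], 87.0)]
large_cheek top [ 0.6197 -0.1007] [91.7 61.9] -0.09 | scene [ 0.6204 -0.0984] [94.4 65.9] -0.084 | tri [ 0.6202 -0.1006  0.0022] 0.001 R 0.628
   depth z 0.0066 holes [([0.5824, -0.0978], 13.5), ([0.6188, -0.1007], 80.5)]
small_core top [0.625  0.2857] [50.7 31.3] -0.447 | scene [0.6277 0.2869] [52.  30.5] -0.442 | tri [0.6263 0.2874 0.0071] 0.0005 R 0.687
   depth z 0.0121 holes [([0.6246, 0.2861], 74.0)]
small_cheek top [ 0.6483 -0.2555] [69.1 50.7] 0.899 | scene [ 0.6493 -0.2533] [74.4 51.2] 0.9 | tri [ 0.6488 -0.2556  0.0024] 0.0019 R 0.697
   depth z 0.0068 holes [([0.6477, -0.2556], 73.0)]
collarA top [0.464  0.0776] [39.7 38.8] -0.761 | scene [0.465  0.0803] [42.5 41.1] 0.273 | tri [0.464  0.0789 0.0115] 0.0024 R 0.47
   depth z 0.0146 holes [([0.463, 0.0775], 123.5)]
collarB top [ 0.5432 -0.0095] [40.6 39.1] -0.762 | scene [ 0.5457 -0.0074] [42.3 40.1] 0.308 | tri [ 0.5438 -0.0088  0.0093] 0.0015 R 0.543
   depth z 0.0143 holes []
```

View pics/crop1.png

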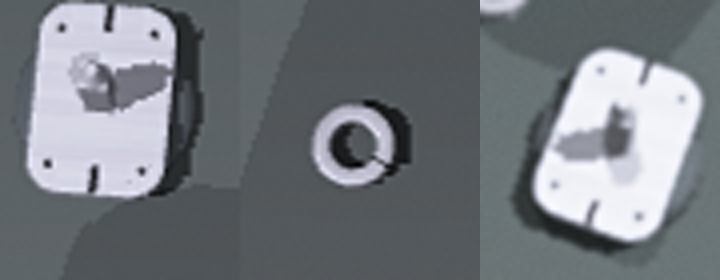

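The crop shows the arbor, with its bar tip at about (217.5,126.3) native in the top view and (270.8,252.5) in the scene view. It also shows the chosen collar at (224,211). That collar is 0.470 m from the base and the other is 0.543 m, so the choice holds.

Next I'll check the bar axis independently, then pick up the large core.

```bash
cat > q.py <<'E'
import pickle
from vis import *
d=pickle.load(open("v0.pkl","rb"));t,s=d["top"],d["scene"]
print("slots mid z.02",plane(t,[(220.4,134.75)],.02),"scene slots",plane(s,[((646-480+592-480)/8+235,225+(70+213)/8)],.02))
print("tip at z.07",plane(t,[(217.5,126.3)],.070), plane(s,[(270.8,252.5)],.07),tri(t,(217.5,126.3),s,(270.8,252.5)))
Tt=np.linalg.inv(t["camera_from_world"])
v,u=np.mgrid[120:145,205:235];c,r=ray(t,np.c_[u.ravel(),v.ravel()]);P=c+r*t["depth"][v,u].reshape(-1,1)
for a,b in((.045,.06),(.062,.08)):
    k=(P[:,2]>a)&(P[:,2]<b);print(a,k.sum(),P[k].mean(0).round(4),P[k].min(0).round(4),P[k].max(0).round(4))
E
python3 q.py
cat > rob.py <<'E'
from cell import r
import numpy as np
from scipy.spatial.transform import Rotation as Ro
def quat(yaw):
    """tool down, closing line (tool y) perpendicular to a part whose length is at yaw"""
    return (Ro.from_euler("z",yaw)*Ro.from_euler("x",np.pi)).as_quat()
def best(pos,yaw):
    """of the two half-turn equivalents the nearest reachable in joint 6"""
    c=[]
    for y in(yaw,yaw+np.pi):
        q=r.inverse_kinematics(list(pos),list(quat(y)))
        if q is not None:c.append((np.max(np.abs(np.array(q)-r.current_q())),y))
    return min(c)[1]
def F(): return np.array(r.current_contact_force())
def down(z,fmax,step=.001,vel=.02):
    """guarded descent to TCP height z; returns height reached and force rise"""
    f0=F()[2]
    while r.current_tool_pos()[2]>z+.0002:
        p=np.array(r.current_tool_pos());p[2]=max(z,p[2]-step);r.move_linear(list(p),vel=vel)
        if F()[2]-f0>fmax:break
    return r.current_tool_pos()[2],F()[2]-f0
E
python3 - <<'E'
from rob import *
p=[.457,-.083,.12];y=best(p,.639);r.set_gripper(.65,40)
t=r.current_t();r.move_to(p,quat(y));print("t",t,r.current_t(),r.current_opening(),y)
r.move_linear([.457,-.083,.032]);print(r.current_t(),F(),down(.020,4),r.current_t(),r.current_tool_pos())
E
```

```text
slots mid z.02 [[0.61964761 0.08655978 0.02      ]] scene slots [[0.62252179 0.09073567 0.02      ]]
tip at z.07 [[0.62272415 0.08771823 0.07      ]] [[0.62526962 0.09148816 0.07      ]] (array([0.62372158, 0.0896877 , 0.06541888]), np.float64(0.003035191707530335))
0.045 23 [0.6158 0.0853 0.0527] [0.6129 0.08   0.0452] [0.6247 0.094  0.0598]
0.062 45 [0.6194 0.087  0.0672] [0.613  0.0811 0.062 ] [0.6275 0.0935 0.076 ]
t 0.5083 2.4917 0.6487950708085779 0.639
3.225 [-0.29656439 -0.38900131 -0.61881628] (np.float64(0.01997327762979747), np.float64(0.7292179835022974)) 6.475 [ 0.45723605 -0.08331556  0.01997328]
```

Run:
```python
from rob import *
from cell import optics
import pickle,cv2
r.set_gripper(0.,40);print(r.current_t(),r.current_opening()*85,r.current_finger_force(),F())
r.move_linear([.457,-.083,.15],vel=.25);print(r.current_opening()*85,F())
A=[.6212,.0892];y=best([*A,.15],-.064);r.move_to([*A,.15],quat(y))
print(r.current_t(),r.current_tool_pos(),F(),y)
d={n:optics.get_image(n) for n in("top","scene")};pickle.dump(d,open("v1.pkl","wb"))
im=[cv2.resize(d[n]["pixels"][a:b,c:e][:,:,::-1],(400,400),interpolation=cv2.INTER_CUBIC) for n,a,b,c,e in(("top",80,200,160,280),("scene",160,300,210,350))]
cv2.imwrite("pics/held1.png",np.hstack(im))
```

```text
6.7417 40.69129824231455 44.26541994907893 [-2.00743707 -1.20702465  7.72763291]
40.46108304829737 [-0.16113895  0.68864467 -1.05755911]
8.3917 [0.62038152 0.08854145 0.1486647 ] [-1.40051784 -0.15870756 -0.0965976 ] -0.064
```

View pics/held1.png

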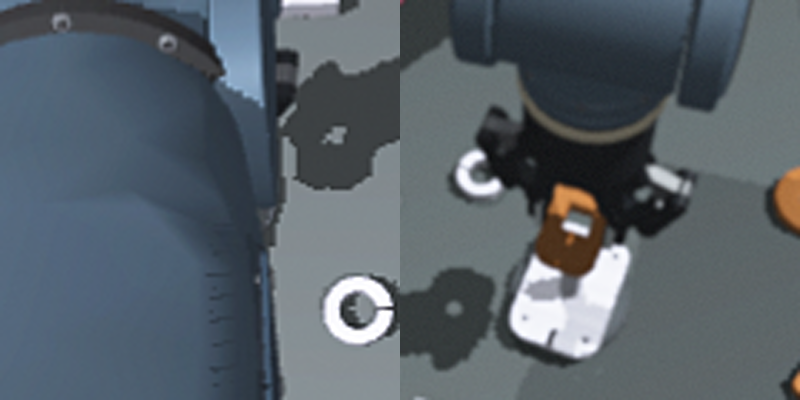

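The picture shows the core held level over the arbor, with its centre at about (572,232) in the scene half. The arm hides the top view. I'll measure the held core against the TCP to get the scene camera's bias.

```bash
cat > held.py <<'E'
import pickle,sys
from vis import *
d=pickle.load(open("v1.pkl","rb"));s=d["scene"]
h,sa,v=[c.astype(int) for c in cv2.split(cv2.cvtColor(s["pixels"],cv2.COLOR_RGB2HSV))]
m=((h>4)&(h<22)&(sa>110)&(v>40)).astype(np.uint8)
cs,_=cv2.findContours(m,cv2.RETR_CCOMP,cv2.CHAIN_APPROX_NONE)
for c in cs:
    x=cv2.minAreaRect(c)[0]
    if 230<x[0]<310 and 200<x[1]<270 and cv2.contourArea(c)>5:
        for z in(.1287,.1407): print(z,cv2.contourArea(c),np.round(x,1),cv2.boundingRect(c),rect(s,c,z))
E
python3 held.py
```

```text
0.1287 514.0 [270.  239.9] (258, 224, 24, 32) (array([0.62469427, 0.0869566 ]), (63.440677642822266, 41.08586883544922), np.float64(0.07142826076760844))
0.1407 514.0 [270.  239.9] (258, 224, 24, 32) (array([0.63023505, 0.08798915]), (62.28264236450195, 40.33586120605469), np.float64(0.07142819418858126))
0.1287 105.0 [271.7 237.9] (265, 232, 14, 13) (array([0.62027441, 0.08909071]), (25.22994041442871, 22.084951400756836), np.float64(1.4567058399056294))
0.1407 105.0 [271.7 237.9] (265, 232, 14, 13) (array([0.62589594, 0.09008432]), (24.769384384155273, 21.68182945251465), np.float64(1.456703576218703))
```

```bash
cat >> rob.py <<'E'
def insert(A,z0,z1,fmax=15,step=.003):
    """lower over the bar at A from TCP z0 to z1, giving way sideways to the force felt"""
    A=np.array(A,float);r.move_linear([*A,z0],vel=.2);f0=F();z=z0
    while z>z1+1e-4:
        z=max(z1,z-step);r.move_linear([*A,z],vel=.06);f=F()-f0
        if np.hypot(*f[:2])>3 or f[2]>3:print("z%.4f"%z,f.round(1),np.round(r.current_tool_pos(),4))
        if np.hypot(*f[:2])>4:A+=.0006*f[:2]/np.hypot(*f[:2])
        if f[2]>fmax:break
    return A,z
E
python3 - <<'E'
from rob import *
A=[.6206,.0893]
print(insert(A,.094,.041),r.current_t(),F(),r.current_tool_pos(),r.current_opening()*85)
E
```

```text
(array([0.6206, 0.0893]), 0.041) 13.425 [ 0.22549562  1.26600341 -0.23739199] [0.62054915 0.08929904 0.04089632] 40.516316341052736
```

Run:
```python
from rob import *
from cell import optics
import pickle,cv2
print(down(.0395,6));r.set_gripper(.62);p=r.current_tool_pos();r.move_linear([p[0],p[1],.13],vel=.25)
r.set_gripper(.85)
p=[.6200,-.1000,.10];y=best(p,-.088);r.move_to(p,quat(y));print(r.current_t(),r.current_tool_pos(),r.current_opening())
d={n:optics.get_image(n) for n in("top","scene")};pickle.dump(d,open("v2.pkl","wb"))
im=[cv2.resize(d[n]["pixels"][a:b,c:e][:,:,::-1],(400,400),interpolation=cv2.INTER_CUBIC) for n,a,b,c,e in(("top",80,200,160,280),("scene",160,300,210,350))]
cv2.imwrite("pics/p2.png",np.hstack(im))
```

```text
(np.float64(0.040557262760034386), np.float64(7.134814046918523))
15.5833 [ 0.6201695  -0.09898183  0.1001457 ] 0.852480361413516
```

View pics/p2.png

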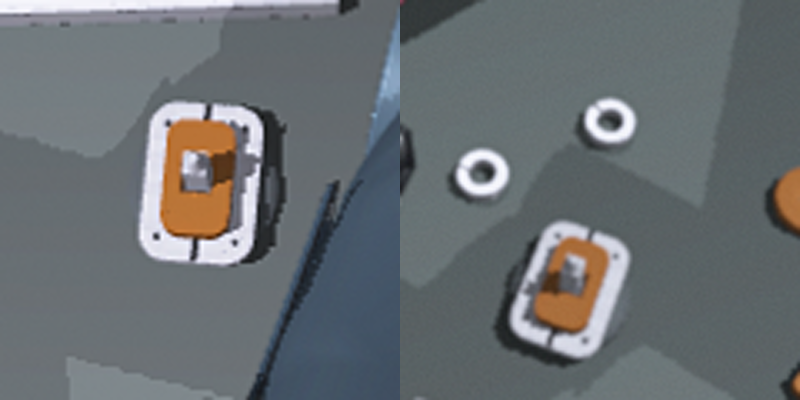

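The large core lies flat on the backplate, with the bar through its hole, at (200,178) in the top half and (573,283) in the scene half. Next is the large cheek.

```bash
cat >> rob.py <<'E'
def pick(xy,zg,squeeze=40):
    r.move_linear([*xy,.04],vel=.25);r.move_linear([*xy,zg],vel=.06);f=F()
    r.set_gripper(0.,squeeze);print("grip",r.current_t(),r.current_opening()*85,r.current_finger_force(),(F()-f).round(1))
    r.move_linear([*xy,.15],vel=.25);print("lift",r.current_opening()*85,r.current_finger_force())
def over(A,yaw=-.064,z=.14):
    y=best([*A,z],yaw);r.move_to([*A,z],quat(y))
def look(tag):
    from cell import optics
    import pickle,cv2
    d={n:optics.get_image(n) for n in("top","scene")};pickle.dump(d,open(tag+".pkl","wb"))
    im=[cv2.resize(d[n]["pixels"][a:b,c:e][:,:,::-1],(400,400),interpolation=cv2.INTER_CUBIC) for n,a,b,c,e in(("top",80,200,160,280),("scene",160,300,210,350))]
    cv2.imwrite(f"pics/{tag}.png",np.hstack(im))
E
python3 - <<'E'
from rob import *
pick([.6197,-.0997],.018);over([.6206,.0893]);print(r.current_t(),F());look("v3")
E
```

```text
grip 16.8833 58.045305096029615 43.330280017107725 [-1.2  1.1  4.9]
lift 58.096117504190616 43.00439329817891
18.3417 [-0.01211888 -1.15275649 -1.07138928]
```

View pics/v3.png

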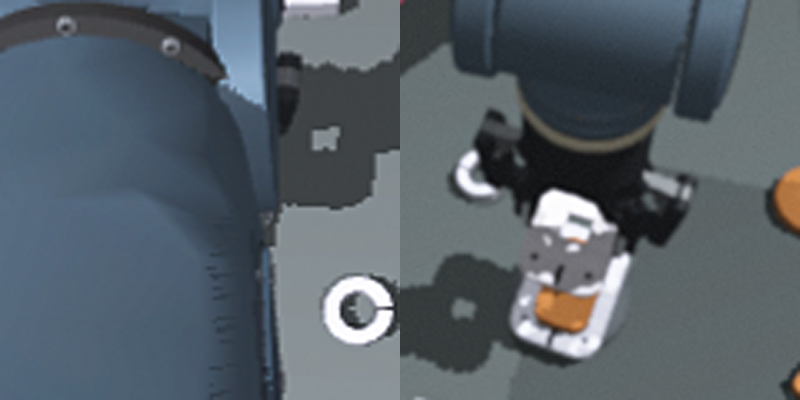

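The cheek is held level over the arbor, with its hole at about (578,224) in the scene half. Next I'll insert it.

Run:
```python
from rob import *
print(insert([.6206,.0893],.096,.0515),r.current_t(),F(),r.current_tool_pos(),r.current_opening()*85)
print(down(.0485,6,.0007));r.set_gripper(.85);p=r.current_tool_pos();r.move_linear([p[0],p[1],.13],vel=.25)
r.set_gripper(.55)
p=[.6255,.2865,.10];y=best(p,-.445);r.move_to(p,quat(y));print(r.current_t(),r.current_tool_pos());look("v4")
```

```text
(array([0.6206, 0.0893]), 0.0515) 22.5583 [-0.97228883  0.24493797 -0.77177581] [0.62052706 0.08930383 0.05133339] 58.03343753710634
(np.float64(0.05068826719317014), np.float64(8.152077780617939))
25.0 [0.62563828 0.28568113 0.09997728]
```

View pics/v4.png

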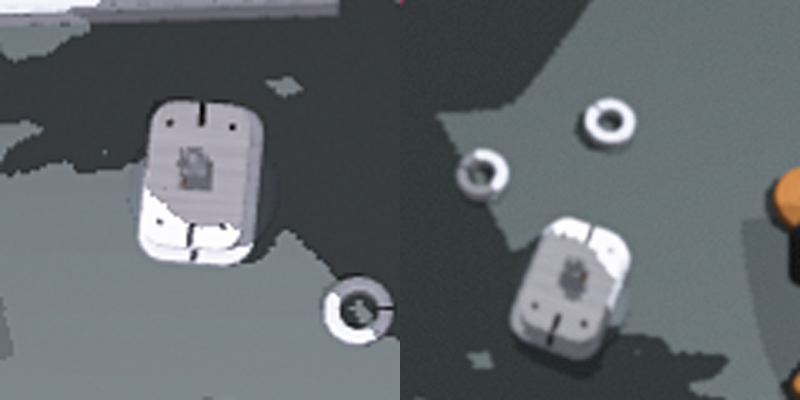

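The large cheek lies flat over the core, at (200,180) in the top half and (573,285) in the scene half. I'll check its height from depth, then do the small core.

```bash
cat >> vis.py <<'E'
def level(f,z):
    """median depth height and plane tilt (rad) near the arbor within +-8 mm of z"""
    import pickle
    t=pickle.load(open(f,"rb"))["top"];v,u=np.mgrid[95:170,190:250];c,d=ray(t,np.c_[u.ravel(),v.ravel()]);P=c+d*t["depth"][v,u].reshape(-1,1)
    P=P[abs(P[:,2]-z)<.005];n=np.linalg.lstsq(np.c_[P[:,:2],np.ones(len(P))],P[:,2],rcond=None)[0]
    return len(P),np.median(P[:,2]).round(4),np.hypot(*n[:2]).round(3),((P.min(0)+P.max(0))/2).round(4)
E
python3 - <<'E'
from vis import level
L=level("v4.pkl",.038);print(L);assert abs(L[1]-.038)<.003
from rob import *
pick([.6253,.2866],.0225);over([.6206,.0893]);print(r.current_t(),F())
print(insert([.6206,.0893],.098,.0615),r.current_t(),F(),r.current_tool_pos(),r.current_opening()*85)
print(down(.0595,5,.0007))
E
```

```text
(1179, np.float64(0.0386), np.float64(0.004), array([0.6207, 0.0886, 0.038 ]))
grip 26.225 28.68145155545491 40.44463187456131 [-0.4 -0.2  3.1]
lift 28.989473090508113 40.038772858679295
27.6917 [0.09226034 0.9485905  0.29214904]
(array([0.6206, 0.0893]), 0.0615) 31.3 [-0.3574502   0.21226617 -0.45407323] [0.62061691 0.08930964 0.06153987] 28.43726374690685
(np.float64(0.061005500845242186), np.float64(8.693879086859056))
```

Run:
```python
from vis import level
from rob import *
r.set_gripper(.5);p=r.current_tool_pos();r.move_linear([p[0],p[1],.14],vel=.25);r.set_gripper(.75)
p=[.6486,-.2546,.10];y=best(p,.899);r.move_to(p,quat(y));print(r.current_t(),r.current_tool_pos());look("v5");print(level("v5.pkl",.050))
```

```text
34.225 [ 0.64880088 -0.25380039  0.10003105]
(127, np.float64(0.0507), np.float64(0.028), array([0.6326, 0.0878, 0.0506]))
```

View pics/v5.png

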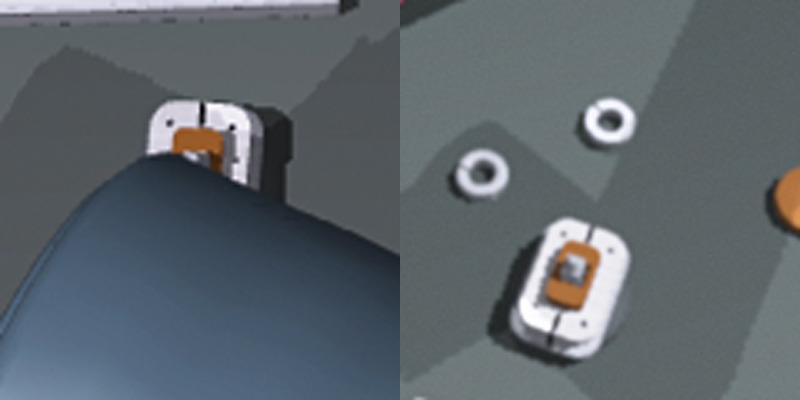

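The small core is seated on the cheek, at (572,275) in the scene half, with its top at 0.0507 m. Next is the small cheek.

Run:
```python
from rob import *
pick([.6486,-.2546],.020);over([.6206,.0893],z=.15);print(r.current_t(),F())
print(insert([.6206,.0893],.098,.0715),r.current_t(),F(),r.current_tool_pos(),r.current_opening()*85)
print(down(.068,6,.0007));r.set_gripper(.72);p=r.current_tool_pos();r.move_linear([p[0],p[1],.15],vel=.25)
r.set_gripper(.68)
p=[.464,.0786,.10];y=best(p,-.064);r.move_to(p,quat(y));print(r.current_t(),r.current_tool_pos());look("v6")
from vis import level;print(level("v6.pkl",.056))
```

```text
grip 35.4917 46.09993061855619 41.42565982416272 [ 0.2 -1.9  3.8]
lift 45.88466575042666 41.08708653599024
37.4833 [ 0.38179595 -0.07133641  0.39436564]
(array([0.6206, 0.0893]), 0.0715) 40.1417 [-0.46108222 -0.34606896 -0.58653478] [0.62050517 0.08926829 0.07132377] 46.20147204306641
(np.float64(0.07063613981431185), np.float64(8.437751822429645))
42.325 [0.46475274 0.07863899 0.10019227]
(732, np.float64(0.0565), np.float64(0.005), array([0.6201, 0.0882, 0.056 ]))
```

View pics/v6.png

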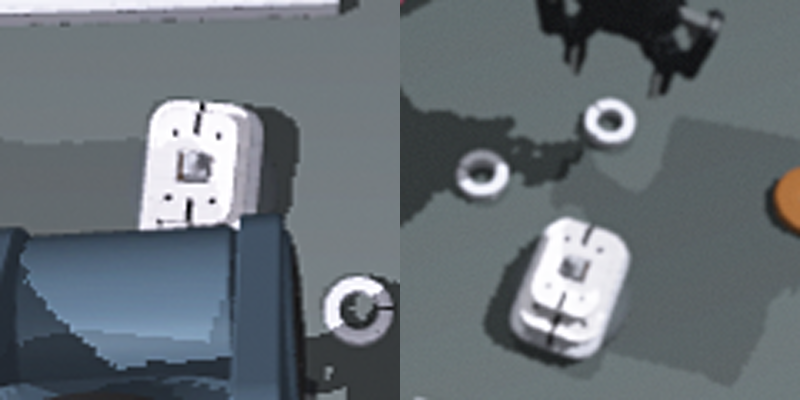

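The small cheek is seated, at (190,165) in the top half and (575,265) in the scene half. Its top is at 0.0565 m and level. The chosen collar is at (610,122) in the scene half, under the gripper.

Run:
```python
from rob import *
pick([.464,.0787],.0235);over([.6206,.0893],z=.15);print(r.current_t(),F())
print(insert([.6206,.0893],.101,.0805),r.current_t(),F(),r.current_tool_pos(),r.current_opening()*85)
print(down(.0775,6,.0007));r.set_gripper(.66);p=r.current_tool_pos();r.move_linear([p[0],p[1],.17],vel=.25)
p=[.45,-.25,.25];r.move_to(p,quat(best(p,0)));r.sleep(.3);print(r.current_t(),F());look("v7")
from vis import level;print(level("v7.pkl",.070),level("v7.pkl",.056))
```

```text
grip 43.55 39.78195404685067 39.381676241755486 [-2.4 -0.7  6.4]
lift 39.67015912229234 40.48377726227045
44.8833 [ 0.34150794 -0.0831437  -1.66625388]
(array([0.6206, 0.0893]), 0.0805) 47.025 [-0.15200705 -0.55866787 -0.41542653] [0.62055785 0.08927846 0.08038514] 39.8073756969674
(np.float64(0.08016038595160697), np.float64(8.492778163776649))
50.0833 [-0.08319047  0.03460976  0.01360794]
(273, np.float64(0.0702), np.float64(0.013), array([0.6199, 0.0888, 0.07  ])) (485, np.float64(0.0567), np.float64(0.004), array([0.6197, 0.0882, 0.0561]))
```

View pics/v7.png

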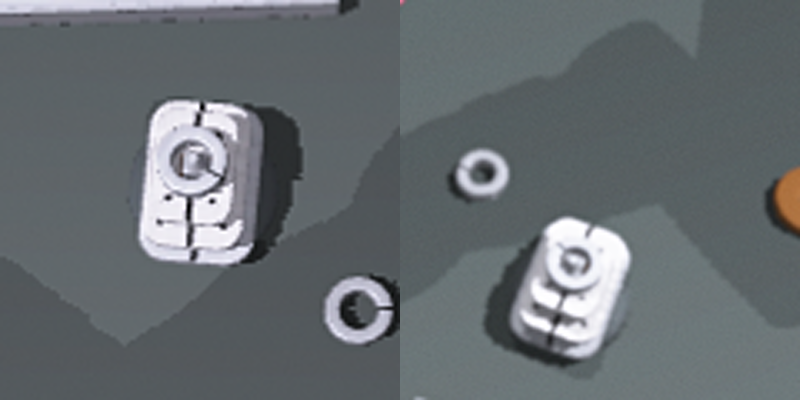

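The collar sits flat and centred on the stack, at (193,160) in the top half and (575,262) in the scene half. Its top is at 0.0702 m, as expected. Handing in.

```bash
python3 -c "
from cell import r
print(r.hand_in(),r.current_t())"
```

```text
the job is handed in; nothing more can be done
the job is handed in; nothing more can be done
```

The coil former is built on the arbor in the required order (large core, large cheek, small core, small cheek, collar) and handed in after about 50 s; the final images show it flat, level and centred, but the hand-in returned no verdict.

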